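# Close and lock the pressure cooker

## Robot

A 6-joint arm with a two-finger parallel gripper is mounted at the origin on the work surface. World frame = base frame: x ahead of the robot, y to its left, z up, the work surface at z = 0. Lengths are in m, angles in rad, forces in N, time in s.
With the tool pointing down it reaches from about 0.3 to 0.775 m from the base axis. Payload 14.6 kg.
Tool frame: the origin (TCP) lies midway between the tips of the shut fingers; the grasp point (between the pads) lies 19 mm behind it (ctrl.pinch_z is the z of the grasp point in the tool frame, in m); z points along the fingers, y is the line along which they close (so a half turn about z gives the same grasp; the last joint's range is limited). The gripper opens to 94 mm and grips with 3 to 60 N. Pads are 16 mm wide; open, the fingers measure 119 mm over their backs; the gripper's body (75 mm by 177 mm) begins 78 mm behind the grasp point.
Start: joints at [-1.175, 0.3, 1.521, -0, 1.321, -0.067], TCP at [0.246, -0.492, 0.205] pointing down, gripper open.
Joint ranges: [-3.03, 3.03], [-0.79, 2.21], [0.23, 2.52], [-1.04, 4.18], [0, 3.07], [-2.55, 2.55]. Speed limits (rad/s): [2.22, 2.22, 2.57, 3.14, 3.14, 3.14].

## Interface

Orientations are given as [roll, pitch, yaw] about the fixed x, y, z axes, in that order (R = Rz(yaw) Ry(pitch) Rx(roll)).
In Python, from station import ctrl, camera, ticket gives the robot as it stands. The module is installed in compiled form; this text tells all that it offers.
- The arm moves only by the shell command python3 -m inch 'ROWS' [FORCE]. ROWS is text: rows parted by semicolons, each of 7 numbers parted by spaces: the opening, from -1 (shut) to 1 (fully open), then the shift along the tool's x, y, z in units of 0.03 m (1.0 is 0.03 m), then the turn, a rotation vector about the tool's x, y, z in units of 10 degrees (1.0 is 10 degrees). In form: grip dx dy dz rx ry rz; .... A call has 1 to 10 rows; each row shifts and turns the commanded pose from where the row before left it, along the tool's axes as they then stand; what a row does not reach is not made up. A row lasts 1/8 s, in which the tool goes at most 62.5 mm and 10.7 degrees, less where a joint would pass 70% of its speed; a pose out of reach is approached as far as the arm can. A call with a number of a shift or a turn outside -1 to 1 is refused whole. A call with a gripper value outside its range is refused whole. The fingers move at their own pace and stop on an object; FORCE is the grip in N (left out, the last holds). Time passes only in rows, so rows that do not move let the fingers close. It gives the time, the measured TCP pose, the force, the opening and the grip force at its end, in the units of the state.
- ctrl.get_obs(): the state, without advancing time (a new reading comes with each control period).
- camera(name): name is "side" or "top" or "wrist"; returns a dict with "img" (420x560x3 uint8, blue, green, red), "range_z" (420x560 float32, m along the optical axis (not along the pixel's ray), 0 where there is no reading), "intrinsics" (3x3 intrinsics, pixels), "view" (4x4, takes a point from world to camera coordinates). Camera axes: x right, y down, z forward; pixel columns grow to the right and rows downward; lengths in m; the calibration is good to about 2 mm. A picture is of the moment at which its call begins.
- ticket.hand_in(): hands the job in; it is judged then, once.
The state is a dict: "time_s": time; "qpos": joint angles; "joint_vel": joint speeds; "tau": joint torques, N m; "ee_pos": TCP position; "eef_rot": TCP orientation; "force": force on the tool from outside, world axes, zero at the start; "moment": the same for the moment, N m; "grip_width": finger opening in m; "grip_force": force on a finger pad.
Only numpy, scipy, OpenCV 4.12 (cv2) and the standard library are available. Lean on these libraries where they do the work, as an engineer would, in place of code of your own. Each camera call takes 0.05 s, during which the arm holds its last target. There are 200 camera calls.

## Task

Close the pressure cooker: swing the lid round until its long black handle lies over the pot's long black handle, then press the round steel lock button in the lid handle all the way down, so the lid is locked. The lock's notch is a little off the pot handle's centre line, so if the button will not sink do not force it: ease the lid a touch to one side or the other and feel again. Leave the crockery and other things around the pot where they stand.

Things in the scene. Friction and masses are not known exactly. Their poses are not given: they have to be found in the camera images.
- pot: Steel pressure cooker, 200 mm across, fixed. Origin: pot axis, on the worktop; z up. Long black handle along its own -x: 30 mm wide, 95 to 230 mm from the axis, top 120 mm above the worktop; short helper handle on +x. A steel flange with the lock's notch runs below the lid handle, 104 to 146 mm from the axis, top 134 mm up.
- pot_handle (a point): Point on the top face of the pot's long handle, 220 mm from the pot axis and 119.5 mm above the worktop, on the handle's centre line: the mark.
- lid (a joint): Turn of the lid about the vertical pot axis, rad: 0 when its handle lies exactly over the pot handle, positive anticlockwise from above. Turns from -0.30 to 1.5 against steady gasket friction (0.5 N m, about 3 N at the handle) and stays where left. Starts between 0.6 and 1.15.
- lid_handle (a point): Point on the top of the lid's long black handle, 220 mm from the pot axis, 170 mm above the worktop. The handle is a straight radial bar 30 mm wide, 148 to 170 mm above the worktop, 95 to 225 mm from the axis. The steel lid is 212 mm across; its highest part, a black valve cap, is 170 mm up.
- lock (a joint): Travel of the lock button, m: 0 up (start), 0.009 down. 1.5 N of friction; stays where left. Its 8 mm wide pin meets the flange after 1 mm and is blocked, unless over the 14 mm wide notch (fits within 0.022 rad of lid turn). The notch lies anywhere within 0.07 rad of lid = 0, either side, new every time, not measured: feel for it (or see it in the flange before the lid handle covers it).
- lock_top (a point): Centre of the top of the round steel lock button, 24 mm across, on the lid handle's centre line 134 mm from the pot axis; 183 mm above the worktop when up, 174 mm when down (4 mm proud of the handle).
- mug: White mug, 80 mm across, 95 mm high, bystander close beside the pot. Origin: centre of its underside.
- spice_jar: Glass jar with steel cap, 52 mm across, 90 mm high, bystander close beside the pot. Origin: centre of its underside.
- tin: Food tin, 74 mm across, 110 mm high, bystander close beside the pot. Origin: centre of its underside.
- spoon: Wooden spoon lying at the left of the pot, bystander, about 15 mm high. Origin: underside.
- bowl: White bowl, 130 mm across, 55 mm high, bystander. Origin: centre of its underside.
- soap: White bottle, 66 mm across, 190 mm high, bystander at the right of the worktop. Origin: centre of its underside.
- kettle: White electric kettle, 156 mm across, 210 mm high, bystander at the left of the worktop. Origin: centre of its underside.

How it is judged:
By the outcome, as a careful person would: the job done as asked, in the order asked, and still so for the second after the job is handed in, with the robot touching nothing.
It also fails if it takes over 67 s, if anything falls off the work surface, if the arm or the gripper's body presses on something with over 40 N, if the wrist force passes 120 N, or if a joint passes its speed limit or range.

## Working session

There is one attempt and no reset: what is moved stays moved. The work goes in short steps, Python scripts to look and compute and a shell command to move; the robot and the scene stay as the last step left them, time stands still between calls to the robot, and variables do not carry over. Pictures are saved under pics/ and viewed, at most 10 in all, crops included, and the job is handed in when it is done.

```bash
mkdir -p pics; cat > h.py <<'E'
import numpy as np, cv2
from station import ctrl, camera, ticket
def grab(n):
    c=camera(n); K=np.array(c["intrinsics"]);V=np.array(c["view"]);Z=c["range_z"]
    v,u=np.mgrid[:Z.shape[0],:Z.shape[1]]
    P=np.stack([(u-K[0,2])/K[0,0]*Z,(v-K[1,2])/K[1,1]*Z,Z],-1)
    W=(P-V[:3,3])@V[:3,:3]; W[Z==0]=np.nan
    return c["img"],W,K,V
def ray(K,V,u,v,z):
    d=V[:3,:3].T@np.array([(u-K[0,2])/K[0,0],(v-K[1,2])/K[1,1],1]); o=-V[:3,:3].T@V[:3,3]
    return o+d*(z-o[2])/d[2]
E
python3 - <<'E'
from h import *
a,W,K,V=grab("top"); cv2.imwrite("pics/top.png",a); np.savez("top.npz",a=a,W=W,K=K,V=V)
b,W,K,V=grab("side"); cv2.imwrite("pics/side.png",b); np.savez("side.npz",a=b,W=W,K=K,V=V)
print(ctrl.get_obs())
E
```

```text
{'time_s': 0.1, 'qpos': array([-1.17460050e+00,  3.00374242e-01,  1.52153109e+00,  2.12617012e-05,
        1.32073701e+00, -6.65545587e-02]), 'joint_vel': array([ 9.34166303e-05,  1.02465923e-04, -2.82103232e-03,  1.46900059e-03,
        1.06615941e-03, -9.61304200e-04]), 'tau': array([ 2.16499975e-03, -5.32634532e+01, -3.53283226e+01,  7.09803100e-02,
        2.34612718e-02, -6.41365727e-05]), 'ee_pos': array([ 0.24545397, -0.49191177,  0.20496062]), 'eef_rot': array([-3.14054666e+00, -9.03593404e-05,  4.62745071e-01]), 'force': array([-0.66328918,  0.51857412, -0.62586199]), 'moment': array([0.02027122, 0.00205116, 0.06852529]), 'grip_force': 0.0, 'grip_width': 0.09420486272470636}
```

View pics/top.png

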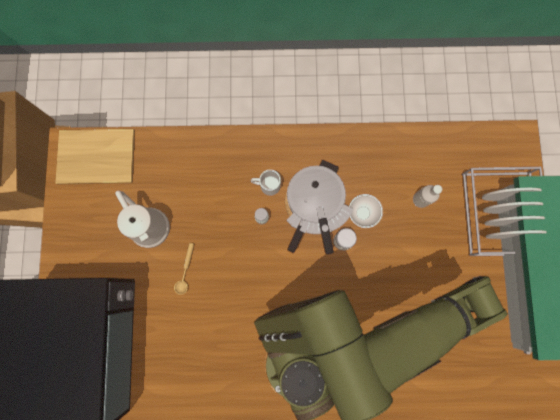

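View pics/side.png

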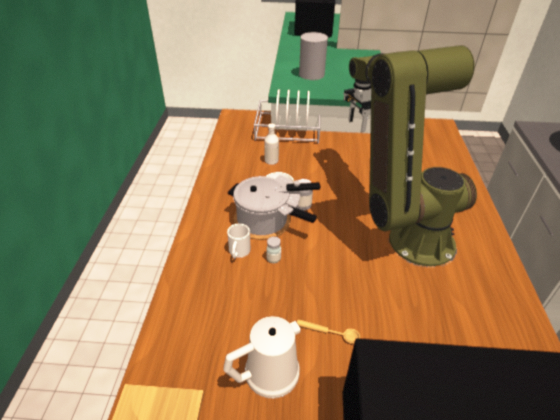

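The top view shows the pot at (316,195). Its own handle runs to (296,240) and the lid handle to (326,245), with the tin at (346,239), the bowl at (365,210), the jar at (261,215) and the mug at (270,183). The side view agrees. Next I measure the pot and the handles.

```bash
python3 - <<'E'
from h import *
for n in("top","side"):
    d=np.load(n+".npz");a,W=d["a"],d["W"]
    o={"top":(316,195),"side":(263,205)}[n]
    c=W[o[1],o[0]]
    near=np.linalg.norm(W[...,:2]-c[:2],axis=-1)<.28
    hsv=cv2.cvtColor(a,cv2.COLOR_BGR2HSV)
    dark=(hsv[...,2]<60)&near
    print(n,"centre px",c.round(3))
    lid=near&(W[...,2]>.13)&(W[...,2]<.165)&~dark
    m=cv2.morphologyEx(lid.astype(np.uint8),cv2.MORPH_OPEN,np.ones((5,5)))
    cs=max(cv2.findContours(m,0,2)[0],key=cv2.contourArea);pts=W[cs[:,0,1],cs[:,0,0]]
    print(" lid circle",cv2.minEnclosingCircle(pts[:,:2].astype(np.float32)),np.nanmedian(pts[:,2]))
    k,lab,st,ce=cv2.connectedComponentsWithStats((dark&(W[...,2]>.09)).astype(np.uint8))
    for i in range(1,k):
        if st[i,4]>15:
            p=W[lab==i]; print(" dark",st[i],p.min(0).round(3),p.max(0).round(3),np.median(p,0).round(3), cv2.fitLine(p[:,:2].astype(np.float32),2,0,.01,.01).ravel().round(3))
d=np.load("top.npz");W=d["W"]
for nm,(u,v) in dict(tin=(346,239),bowl=(365,210),jar=(261,215),mug=(270,183)).items(): print(nm,W[v,u].round(3))
E
```

```text
top centre px [ 0.614 -0.071  0.153]
 lid circle ((0.6169651746749878, -0.07023075968027115), 0.11053749918937683) 0.1389093989784193
side centre px [0.607 0.004 0.143]
 lid circle ((0.5947865843772888, -0.07568884640932083), 0.13217812776565552) 0.13629357194640776
 dark [287 183  33   8 177] [ 0.404 -0.116  0.149] [ 0.525 -0.071  0.174] [ 0.464 -0.089  0.167] [ 0.982  0.19   0.464 -0.089]
 dark [229 186   6   9  25] [ 0.736 -0.134  0.109] [ 0.752 -0.085  0.124] [ 0.742 -0.102  0.116] [ 0.13   0.992  0.743 -0.104]
 dark [251 187   5   4  19] [ 0.643 -0.069  0.16 ] [ 0.659 -0.055  0.173] [ 0.651 -0.058  0.167] [ 0.895  0.445  0.651 -0.06 ]
 dark [290 208  26  14 169] [ 0.414 -0.016  0.1  ] [0.507 0.037 0.125] [0.458 0.015 0.117] [ 0.911 -0.412  0.458  0.014]
tin [ 0.457 -0.178  0.114]
bowl [ 0.582 -0.275  0.003]
jar [0.555 0.132 0.09 ]
mug [0.697 0.099 0.005]
```

```bash
python3 -m inch '1 1 -.85 -.6 0 0 0;1 1 -.85 -.6 0 0 0;1 1 -.85 -.6 0 0 0;1 1 -.85 -.5 0 0 0;1 1 -.85 -.5 0 0 0;1 1 -.85 -.5 0 0 0;1 1 -.85 0 0 0 0;1 1 -.85 0 0 0 0;1 1 -.85 0 0 0 .8;1 .7 -.85 0 0 0 .8'; python3 - <<'E'
from h import *
a,W,K,V=grab("wrist"); cv2.imwrite("pics/w1.png",a); np.savez("w1.npz",a=a,W=W,K=K,V=V)
o=ctrl.get_obs();print(o["ee_pos"],o["eef_rot"],o["time_s"])
E
```

```text
time_s: 1.35
ee_pos: [0.3968, -0.134, 0.3043]
eef_rot: [-3.141, 0.0, 0.179]
force: [-0.3, -0.2, 0.3]
grip_width: 0.0939
grip_force: 0.0
[ 0.39749337 -0.13182098  0.30432242] [-3.14064058e+00 -2.50234323e-04  1.70882067e-01] 1.4
```

View pics/w1.png

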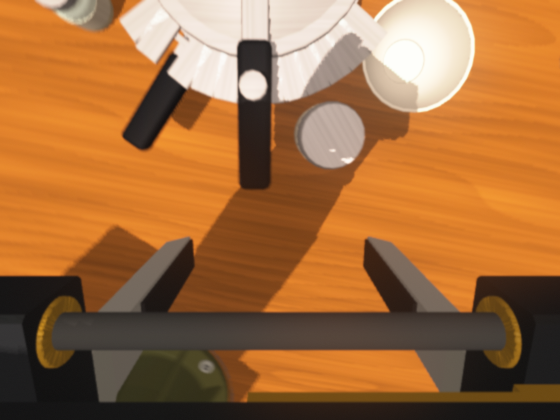

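The wrist view shows the lid handle from (255,40) to (255,188) with the button at (253,85), the pot handle from (175,65) to (140,140), and the tin at (330,135). I enlarge the flange above the pot handle and measure the lines.

```bash
python3 - <<'E'
from h import *
d=np.load("w1.npz");a,W,K,V=[d[k] for k in("a","W","K","V")]
cv2.imwrite("pics/w1c.png",cv2.resize(a[0:160,100:300],(800,640),interpolation=2)[:600])
g=cv2.cvtColor(a,cv2.COLOR_BGR2GRAY)
k,lab,st,ce=cv2.connectedComponentsWithStats(((g<60)).astype(np.uint8))
for i in range(1,k):
    if st[i,4]>400 and st[i,1]<200:
        m=(lab==i); ys,xs=np.where(m); zz=np.nanmedian(W[m][:,2])
        p=np.array([ray(K,V,u,v,zz)[:2] for u,v in zip(xs,ys)],np.float32)
        r=cv2.minAreaRect(p); print(st[i],"z",zz.round(4),"rect",r,cv2.boxPoints(r).round(4).tolist(),cv2.fitLine(p,2,0,.01,.01).ravel().round(4))
m=cv2.inRange(a,(190,190,190),(255,255,255));print("button",W[85,253],W[65:100:5,253,2].round(3))
# valve cap etc not visible; bowl/tin
print("tin",W[135,330])
E
```

```text
[ 238   41   34  149 3867] z 0.1705 rect ((0.46491360664367676, -0.09975007176399231), (0.12607096135616302, 0.028177227824926376), 9.426729202270508) [[0.4004000127315521, -0.09619999676942825], [0.4050000011920929, -0.12399999797344208], [0.5293999910354614, -0.10329999774694443], [0.5248000025749207, -0.0754999965429306]] [ 0.9874  0.1582  0.4628 -0.1003]
[ 123   54   63   95 2439] z 0.12 rect ((0.46114030480384827, 0.0014820471405982971), (0.03135772421956062, 0.09870980679988861), 64.37103271484375) [[0.4099000096321106, 0.008700000122189522], [0.49889999628067017, -0.03400000184774399], [0.5123999714851379, -0.00570000009611249], [0.42340001463890076, 0.03700000047683716]] [ 0.9168 -0.3993  0.456   0.0055]
button [ 0.49114679 -0.09513161  0.18388972] [0.169 0.171 0.184 0.184 0.184 0.184 0.185]
tin [ 0.46274758 -0.17709846  0.11058431]
```

View pics/w1c.png

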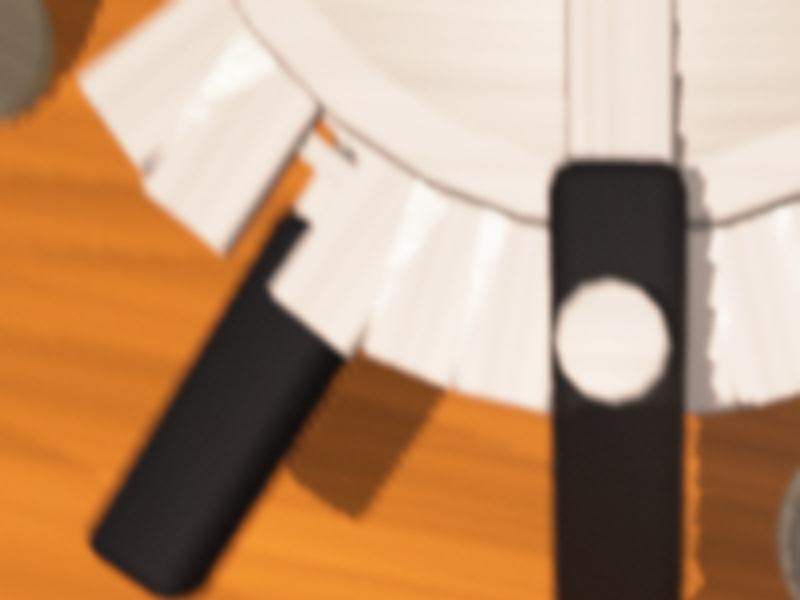

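The notch is visible in the flange. Its outer corners are at full-image pixels (156,63) and (167.5,72), and its left edge runs up to (180,26). I cast these onto z=0.134.

```bash
python3 - <<'E'
from h import *
d=np.load("w1.npz");a,W,K,V=[d[k] for k in("a","W","K","V")]
ax=np.array([.624,-.075])
for nm,(u,v) in dict(Lout=(156.3,63),Lin=(179,27.5),Lmid=(168,45),Rout=(167.2,72.),Rstep=(176,54),Rin=(178,41)).items():
    p=ray(K,V,u,v,.134)[:2]-ax; print(nm,(p+ax).round(4),np.hypot(*p).round(4),np.degrees(np.arctan2(-p[1],-p[0])).round(2))
# lid rim circle: fit on edge in side/top? button centre by mask
m=(W[...,2]>.178)&(W[...,2]<.19); ys,xs=np.where(m); print("btn",xs.mean(),ys.mean(),ray(K,V,xs.mean(),ys.mean(),.183).round(4))
# flange points in depth: notch as gaps
sel=(W[...,2]>.128)&(W[...,2]<.14); p=W[...,:2]-ax; r=np.hypot(p[...,0],p[...,1]); th=np.degrees(np.arctan2(-p[...,1],-p[...,0]))
for t in np.arange(-36,-14,.5):
    q=(abs(th-t)<.35)&(r>.122)&(r<.143); print(t,q.sum(),(q&sel).sum(),end="; ")
E
```

```text
Lout [0.4989 0.0026] 0.1472 -31.83
Lin [ 0.5333 -0.0152] 0.1086 -33.41
Lmid [ 0.5166 -0.0067] 0.1273 -32.46
Rout [ 0.4928 -0.0083] 0.1472 -26.93
Rstep [ 0.5101 -0.0149] 0.1288 -27.83
Rin [ 0.5217 -0.0155] 0.1183 -30.17
btn 253.51885369532428 86.54298642533936 [ 0.4901 -0.0957  0.183 ]
-36.0 41 41; -35.5 39 39; -35.0 44 44; -34.5 41 41; -34.0 39 39; -33.5 46 46; -33.0 41 41; -32.5 62 61; -32.0 70 66; -31.5 20 8; -31.0 26 0; -30.5 34 0; -30.0 34 0; -29.5 37 0; -29.0 39 0; -28.5 31 0; -28.0 9 0; -27.5 0 0; -27.0 0 0; -26.5 1 1; -26.0 19 19; -25.5 41 41; -25.0 39 39; -24.5 42 42; -24.0 42 42; -23.5 38 38; -23.0 43 43; -22.5 41 41; -22.0 41 41; -21.5 40 40; -21.0 38 38; -20.5 46 46; -20.0 39 39; -19.5 39 39; -19.0 40 40; -18.5 42 42; -18.0 41 41; -17.5 40 40; -17.0 43 43; -16.5 42 42; -16.0 39 39; -15.5 40 40; -15.0 38 38; -14.5 39 39;
```

```bash
python3 -m inch '1 .93 -.65 0 0 0 .06;1 0 0 1 0 0 0;1 0 0 1 0 0 0;1 0 0 1 0 0 0;1 0 0 1 0 0 0;1 0 0 0 0 0 0' ; python3 - <<'E'
from h import *
o=ctrl.get_obs();print(o["ee_pos"],o["eef_rot"])
E
```

```text
time_s: 2.15
ee_pos: [0.4194, -0.1108, 0.183]
eef_rot: [-3.14, 0.003, 0.173]
force: [0.4, 0.5, 0.5]
grip_width: 0.0943
grip_force: 0.0
[ 0.41942961 -0.11083756  0.18300881] [-3.13971952  0.0033952   0.17318358]
```

```bash
python3 -m inch '1 0 -.1 .7 0 0 .09;1 0 0 .7 0 0 0;1 0 0 0 0 0 0;-.6 0 0 0 0 0 0;-.6 0 0 0 0 0 0;-.6 0 0 0 0 0 0;-.6 0 0 0 0 0 0' 20; python3 - <<'E'
from h import *
o=ctrl.get_obs();print(o["ee_pos"],o["eef_rot"])
E
```

```text
time_s: 3.02
ee_pos: [0.4199, -0.1082, 0.1427]
eef_rot: [3.141, -0.0, 0.157]
force: [0.6, 0.5, 0.5]
grip_width: 0.0574
grip_force: 0.0
[ 0.41993263 -0.10820279  0.14269726] [ 3.14142659e+00 -2.84681686e-04  1.57342903e-01]
```

```bash
python3 -m inch '-1 0 0 0 0 0 0;-1 0 0 0 0 0 0;-1 0 0 0 0 0 0;-1 0 0 0 0 0 0;-1 0 0 0 0 0 0' 20
```

```text
time_s: 3.65
ee_pos: [0.4198, -0.1082, 0.1424]
eef_rot: [3.142, 0.0, 0.158]
force: [-0.7, 0.6, 0.4]
grip_width: 0.0302
grip_force: 20.0
```

```bash
python3 -m inch '-1 .016 -.463 0 0 0 .385;-1 .016 -.463 0 0 0 .385;-1 .016 -.463 0 0 0 .385;-1 .016 -.463 0 0 0 .385;-1 .016 -.463 0 0 0 .385;-1 .016 -.463 0 0 0 .385;-1 .016 -.463 0 0 0 .385;-1 .016 -.463 0 0 0 .385;-1 .016 -.463 0 0 0 .385;-1 .016 -.463 0 0 0 .385'; python3 -m inch '-1 0 0 0 0 0 0;-1 0 0 0 0 0 0'; python3 - <<'E'
from h import *
o=ctrl.get_obs();print(o["ee_pos"],o["eef_rot"]);p=o["ee_pos"][:2]-[.624,-.075];print(np.hypot(*p),np.degrees(np.arctan2(-p[1],-p[0])),np.degrees(o["eef_rot"][2]))
E
```

```text
time_s: 4.9
ee_pos: [0.4426, 0.0271, 0.1424]
eef_rot: [3.14, 0.004, -0.517]
force: [-14.1, 4.1, 10.1]
grip_width: 0.0296
grip_force: 20.0
time_s: 5.15
ee_pos: [0.4429, 0.0273, 0.1424]
eef_rot: [-3.141, 0.004, -0.514]
force: [-12.1, 11.2, 8.9]
grip_width: 0.0297
grip_force: 20.0
[0.44294875 0.02732406 0.14241162] [-3.14134351  0.0039127  -0.51405326]
0.20796578522544265 -29.47366795644841 -29.453082033754537
```

```bash
python3 -m inch '0 0 0 0 0 0 0;0 0 0 0 0 0 0;0 0 0 0 0 0 0;0 0 0 -.5 0 0 0;0 0 0 -1 0 0 0;0 0 0 -1 0 0 0;0 0 0 -1 0 0 0;0 -.9 0 -1 0 0 0;0 0 0 0 0 0 0'; python3 - <<'E'
from h import *
a,W,K,V=grab("wrist"); cv2.imwrite("pics/w2.png",a)
o=ctrl.get_obs();print(o["ee_pos"],o["eef_rot"],o["force"])
ax=np.array([.624,-.075])
m=(W[...,2]>.177)&(W[...,2]<.19); m[260:]=0; ys,xs=np.where(m); p=ray(K,V,xs.mean(),ys.mean(),.183)[:2]; q=p-ax
print("btn",xs.mean(),ys.mean(),len(xs),p,np.hypot(*q),np.degrees(np.arctan2(-q[1],-q[0])))
E
```

```text
time_s: 6.28
ee_pos: [0.4208, 0.0397, 0.2802]
eef_rot: [-3.139, -0.004, -0.514]
force: [0.6, -0.2, -0.0]
grip_width: 0.0473
grip_force: 0.0
[0.42087993 0.03939719 0.27855946] [-3.14033498e+00 -2.32387370e-03 -5.14014061e-01] [ 1.17653061  0.185449   -0.86713898]
btn 278.06615776081424 86.79389312977099 786 [ 0.5049324  -0.00728252] 0.1369771948306738 -29.62824791287387
```

View pics/w2.png

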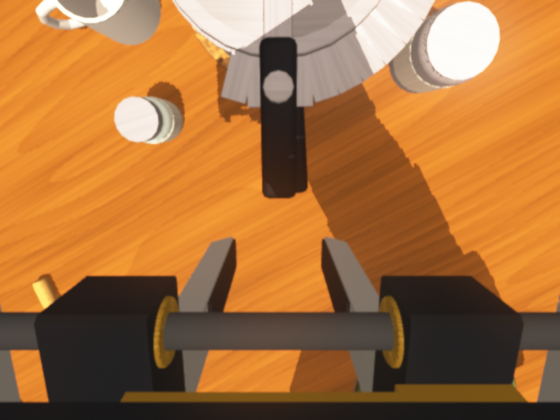

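The lid handle at (278,120) now lies over the pot handle, which shows slightly to its right, and the button is at (278,87). Next I shut the fingers and go above the button.

```bash
python3 -m inch '-1 .8 0 0 0 0 0;-1 .8 0 0 0 0 0;-1 .8 0 0 0 0 0;-1 .8 0 0 0 0 0;-1 0 0 .7 0 0 0;-1 0 0 .7 0 0 0;-1 0 0 .7 0 0 0;-1 0 0 .6 0 0 0;-1 0 0 0 0 0 0;-1 0 0 0 0 0 0' 20;  python3 - <<'E'
from h import *
o=ctrl.get_obs();p=o["ee_pos"][:2]-[.624,-.075];print(o["ee_pos"],np.hypot(*p),np.degrees(np.arctan2(-p[1],-p[0])),o["force"])
E
```

```text
time_s: 7.58
ee_pos: [0.5045, -0.0082, 0.1967]
eef_rot: [3.142, -0.0, -0.515]
force: [0.3, 0.3, -0.7]
grip_width: 0.0005
grip_force: 0.0
[ 0.50453923 -0.00815498  0.19668224] 0.13689095280225314 -29.229465407705632 [ 0.27832321  0.34438871 -0.69061797]
```

```bash
python3 -m inch '-1 0 0 .2 0 0 0;-1 0 0 .2 0 0 0;-1 0 0 .07 0 0 0;-1 0 0 0 0 0 0'; python3 -m inch '-1 0 0 .05 0 0 0;-1 0 0 .04 0 0 0;-1 0 0 0 0 0 0'
```

```text
time_s: 8.07
ee_pos: [0.5042, -0.0079, 0.1822]
eef_rot: [3.141, 0.0, -0.515]
force: [-0.5, 0.1, 0.2]
grip_width: 0.0005
grip_force: 0.0
time_s: 8.45
ee_pos: [0.5043, -0.0079, 0.1796]
eef_rot: [-3.142, -0.0, -0.515]
force: [-0.9, 0.5, 0.7]
grip_width: 0.0006
grip_force: 0.0
```

```bash
python3 -m inch '-1 0 0 .04 0 0 0;-1 0 0 0 0 0 0'
```

```text
time_s: 8.7
ee_pos: [0.5043, -0.0079, 0.1784]
eef_rot: [3.142, 0.0, -0.515]
force: [0.3, -0.0, -0.2]
grip_width: 0.0005
grip_force: 0.0
```

```bash
python3 -m inch '-1 0 0 .05 0 0 0;-1 0 0 0 0 0 0'; python3 -m inch '-1 0 0 .05 0 0 0;-1 0 0 0 0 0 0';python3 -m inch '-1 0 0 .05 0 0 0;-1 0 0 0 0 0 0'
```

```text
time_s: 8.95
ee_pos: [0.5043, -0.0079, 0.1768]
eef_rot: [3.142, 0.0, -0.515]
force: [0.9, 0.5, -0.4]
grip_width: 0.0004
grip_force: 0.0
time_s: 9.2
ee_pos: [0.5042, -0.0079, 0.1753]
eef_rot: [3.142, 0.0, -0.515]
force: [-0.2, -0.7, -0.3]
grip_width: 0.0004
grip_force: 0.0
time_s: 9.45
ee_pos: [0.5043, -0.0079, 0.1742]
eef_rot: [-3.141, -0.0, -0.515]
force: [-2.5, 1.0, 3.9]
grip_width: 0.0007
grip_force: 2.2
```

```bash
python3 -m inch '-1 0 0 .04 0 0 0;-1 0 0 0 0 0 0;-1 0 0 0 0 0 0'
```

```text
time_s: 9.82
ee_pos: [0.5043, -0.0078, 0.174]
eef_rot: [-3.141, -0.001, -0.515]
force: [-7.5, 0.8, 15.1]
grip_width: 0.0004
grip_force: 7.6
```

A stiff stop at 174 mm is the full button travel. I back off and check.

```bash
python3 -m inch '-1 0 0 -.5 0 0 0;-1 0 0 -1 0 0 0;-1 0 0 -1 0 0 0;-1 -.5 0 -1 0 0 0;-1 -1 0 0 0 0 0;-1 -1 0 0 0 0 0;-1 -1 0 0 0 0 0;-1 0 0 0 0 0 0'; python3 - <<'E'
from h import *
a,W,K,V=grab("wrist"); cv2.imwrite("pics/w3.png",a)
ax=np.array([.624,-.075]);p=W[...,:2]-ax
t=np.radians(-29.5); b=ax-.134*np.array([np.cos(t),-np.sin(t)]) 
b=np.array([ax[0]-.134*np.cos(t),ax[1]-.134*np.sin(t)])
for r in (.115,.134,.137,.16,.19):
    c=[ax[0]-r*np.cos(t),ax[1]-r*np.sin(t)]
    m=(np.linalg.norm(W[...,:2]-c,axis=-1)<.006)&(W[...,2]>.15); print(r,m.sum(),np.median(W[m][:,2]) if m.any() else None)
print(ctrl.get_obs()["force"])
E
```

```text
time_s: 10.82
ee_pos: [0.4121, 0.0443, 0.2786]
eef_rot: [-3.141, -0.001, -0.513]
force: [0.5, -0.1, 0.4]
grip_width: 0.0004
grip_force: 0.0
0.115 203 0.170768602865364
0.134 200 0.17479432179209226
0.137 201 0.17478114473860282
0.16 181 0.17088753112164098
0.19 170 0.17083420131097665
[-0.21195823 -0.43169951 -0.78705505]
```

View pics/w3.png

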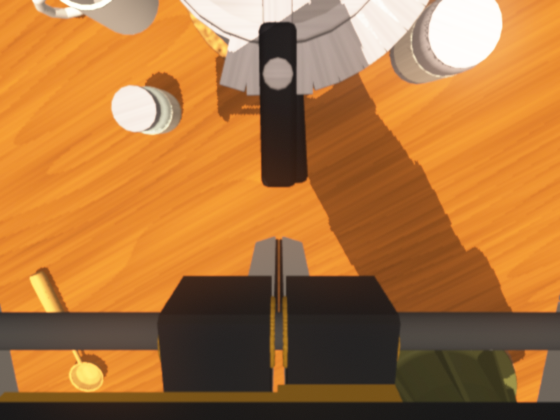

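The button at (278,73) stands 4 mm proud of the handle, so it is fully down. The lid handle is over the pot handle, the crockery hasn't moved, and the arm is clear.

```bash
python3 -c "
from station import ticket
print(ticket.hand_in())"
```

```text
the job is handed in; nothing more can be done
None
```

The pressure cooker is closed: the lid handle lies over the pot handle, the lock button is fully down (measured 4 mm above the handle), nothing around the pot was moved, and the job is handed in.

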